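# Scan a dosing cartridge and mesh it into its drive

## Task

Turn the white cartridge in its cradle until its orange mark squarely faces the reader window, and leave it facing there for a second so that it is read. Then carry the cartridge to the grey drive, turn it until the three splines under it match the three slots of the socket, and push it fully home against the spring plunger. Finish while still gripping the cartridge and pressing it home upright (the spring lifts it out again if you let go), and do not disturb the bottles, atomisers, funnel and beaker standing about.

Things in the scene. Friction and masses are not known exactly. Their poses are not given: they have to be found in the camera images.
- cartridge: Loose white cartridge, 80 mm tall, under 0.16 kg, standing in the cradle. Origin: lower tip of its nose, on the axis; z up; the orange mark is at +x. z 0-20 mm: brass nose with 3 radial splines 120 degrees apart (one along +x; 7 mm wide, reaching 14 mm from the axis, chamfered 1.5 mm). z 20-24: shoulder disc, 44 mm across. z 24-76: plain cylinder 40 mm across to grip. Grey cap 35 mm across on top.
- mark (a point): Centre of the cartridge's orange mark (12 mm wide, 26 mm high): on its side, 20 mm from its axis along the cartridge's +x, 50 mm above its origin. An orange line on the cap points to it. It starts 0.6 to 1.5 rad anticlockwise (from above) of the reader window.
- reader: Fixed fixture. Origin: on the table under the cradle's axis, z up. Cradle: black ring 56 mm across; the cartridge's shoulder stands on its ledge 26 mm high (lip to 31 mm, 1.5 mm play), its origin then at z 6 mm, and turns freely. At +x a white reader block, 64 mm wide, 76 mm high, its dark window facing the cradle 62 mm from the axis: read when the cartridge's +x points along this +x.
- drive: Fixed grey drive housing, 100 x 100 mm, 50 mm high, with a round dark steel socket collar 53 mm across rising to 74 mm. Origin: on the table under the socket's axis, z up. The socket has 3 radial slots 120 degrees apart, each 10 mm wide (1.5 mm clearance each side of a spline), reaching 16.5 mm from the axis, one along the drive's +x. Small knob on the side at -y.
- socket (a point): Centre of the socket's mouth, 74 mm above the table; axes as the drive's, so one slot points along its +x. Fully home, the cartridge's shoulder rests on this rim and the cartridge's origin is 20 mm below this point.
- plunger (a joint): Brass three-armed spring plunger in the socket, travel in m: 0 when up (its top 8 mm below the mouth), 0.012 when the cartridge is fully home. It resists with 3 N at first and 6 N fully home; once the shoulder meets the rim the force rises steeply.
- beaker: Bystander: small beaker, 47 mm across, 55 mm high; origin under its centre.
- black_atomiser: Bystander: standing atomiser with black cap, 18 mm across, 80 mm high; origin under its centre.
- grey_atomiser: Bystander: standing atomiser with grey cap, 18 mm across, 80 mm high; origin under its centre.
- dropper: Bystander: standing orange dropper bottle with black top, 39 mm across, 102 mm high; origin under its centre.
- funnel: Bystander: small steel funnel standing mouth down, 57 mm across, 56 mm high; origin under its centre.
Not all that is in view belongs to the job. Leave any green or red look-alike of the cartridge alone.

How it is judged (in metres and radians):
On the way, in this order (a step that is already met when the one before it is completed fails the run):
1. the cartridge, in its cradle, is turned so that its mark faces the reader window (within 0.25 rad) for half a second (angle between the x axis of cartridge and the x axis of reader, either way round below 0.25 rad and x of mark in the frame of reader above 0.012 m and y of mark in the frame of reader between -0.008 and 0.008 m and z of mark in the frame of reader between 0.048 and 0.068 m and angle between cartridge's own z axis and vertical below 0.1 rad), for 0.5 s.
2. the cartridge is meshed and pushed home in the drive's socket (value of joint plunger above 0.01 m and horizontal distance between cartridge and socket below 0.004 m and angle between cartridge's own z axis and vertical below 0.1 rad and z of cartridge in the frame of socket between -0.0225 and -0.0175 m), for 0.2 s.
At the end, for the whole second after the job is handed in: The cartridge is upright (within 0.1 rad) on the socket's axis (within 4 mm), meshed and home: plunger pushed in at least 10 mm of 12, nose tip 17.5 to 22.5 mm below the mouth; at rest, still gripped by the fingers (over 1 N) and pressing on the drive (over 2 N) (all of step 2 and contact force between cartridge and the fingers above 1 N and contact force between cartridge and drive above 2 N and linear speed of cartridge below 0.02 m/s); the arm keeps its last pose, push and grip.
It fails at once if a bystander is moved more than 30 mm or tipped (distance of any of beaker, black_atomiser, grey_atomiser, dropper, funnel from where it was at the start of the episode above 0.03 m or angle between any of beaker, black_atomiser, grey_atomiser, dropper, funnel's own z axis and vertical above 0.5 rad).
It also fails if it takes over 40 s, if anything falls off the work surface, if the arm or the gripper's body presses on something with over 40 N, if the wrist force passes 120 N, or if a joint passes its speed limit or range.

## Robot

A 7-joint arm with a two-finger parallel gripper is mounted at the origin on the work surface; the furniture and walls round the work are solid. World frame = base frame: x ahead of the robot, y to its left, z up, the work surface at z = 0. Lengths are in mm, angles in rad, forces in N, time in s.
With the tool pointing down it reaches from about 400 to 925 mm from the base axis. Payload 4.1 kg.
Tool frame: the origin (TCP) lies on the mounting face of the last link; the fingertips stand 173 mm ahead of it and the grasp point (between the pads) lies 155 mm ahead of it (bot.grasp_offset is the distance from the TCP to the grasp point, in mm); z points along the fingers, y is the line along which they close (so a half turn about z gives the same grasp; the last joint's range is limited). The gripper opens to 85 mm and grips with 20 to 120 N. Pads are 22 mm wide; open, the fingers measure 114 mm over their backs; the gripper's body (76 mm by 85 mm) begins 54 mm behind the grasp point. The pads swing forward as they close: fully open they stand 13 mm farther back than shut.
Start: joints at [-1.325, 0.398, 0.045, 1.537, -0.019, 1.207, -0.051], TCP at [219.678, 611.767, 404.747] pointing down, gripper open.
Joint ranges: [-2.82, 2.82], [-0.49, 2.23], [-1.37, 1.46], [0, 2.46], [-1.36, 4.5], [0.23, 2], [-2.94, 2.94]. Speed limits (rad/s): [2.57, 2.57, 3.14, 3.14, 3.14, 3.14, 3.14].

## Interface

Orientations are given as a unit quaternion [x, y, z, w].
In Python, from plant import bot, cams, sign_off gives the robot as it stands.
- The arm moves only by the shell command python3 -m jog 'ROWS' [FORCE]. ROWS is JSON, a list of rows, each a list of 5 numbers: the gripper command: -1 is shut, 1 is fully open, values between are in proportion, then the shift along the tool's x, y, z in mm, then the turn about the tool's z in rad. In form: [[hand, tx, ty, tz, turn], ...]. A call has 1 to 8 rows; each row shifts and turns the commanded pose from where the row before left it, along the tool's axes as they then stand; what a row does not reach is not made up. A row lasts 1/8 s, in which the tool goes at most 62.5 mm and 10.7 degrees, less where a joint would pass 70% of its speed; a pose out of reach is approached as far as the arm can. A call is refused whole if a number of a shift passes 62.5 or a number of a turn 0.188, either way. A call with a gripper value outside its range is refused whole. The fingers move at their own pace and stop on an object; FORCE is the grip in N (left out, the last holds). Time passes only in rows, so rows that do not move let the fingers close. It gives the time, the measured TCP pose, the force, the opening and the grip force at its end, in the units of the state.
- bot.state(): the state, without advancing time (a new reading comes with each control period).
- cams.grab_frame(name): name is "scene" or "side" or "wrist"; returns a dict with "frame" (384x512x3 uint8, red, green, blue), "vfov" (degrees; the focal length in pixels is half the picture's height over the tangent of half this angle, whatever the lens; pixels are square), "cx", "cy" (the principal point, pixels), "xyz" and "attitude" of the camera in the world; the wrist camera has in their place "hand_eye" (4x4, takes a point from camera to tool coordinates, whose origin is the TCP and whose axes are the flange's). Camera axes: x right, y down, z forward; pixel columns grow to the right and rows downward; lengths in mm; the calibration is good to about 2 mm. A picture is of the moment at which its call begins: read the wrist's pose just before it. There is no depth.
- sign_off(): hands the job in; it is judged then, once.
The state is a dict: "clock": time; "q": joint angles; "dq": joint speeds; "effort": joint torques, N m; "ee_pos": TCP position; "tcp_rot": TCP orientation; "wrist_force": force on the tool from outside, world axes, zero at the start; "wrist_torque": the same for the moment, N m; "width": finger opening in mm; "grip_force": force on a finger pad.
Only numpy, scipy, OpenCV 4.12 (cv2) and the standard library are available. Lean on these libraries where they do the work, as an engineer would, in place of code of your own. Each camera call takes 0.05 s, during which the arm holds its last target. There are 200 camera calls.

## Working session

There is one attempt and no reset: what is moved stays moved. The work goes in short steps, Python scripts to look and compute and a shell command to move; the robot and the scene stay as the last step left them, time stands still between calls to the robot, and variables do not carry over. Pictures are saved under pics/ and viewed, at most 11 in all, crops included, and the job is handed in when it is done.

```bash
mkdir -p pics; ls
cat > h.py <<'E'
import numpy as np, cv2, json
from scipy.spatial.transform import Rotation as R
from plant import bot, cams, sign_off
def grab(name):
    s=bot.state(); d=cams.grab_frame(name); h,w=d['frame'].shape[:2]
    d['f']=h/2/np.tan(np.radians(d['vfov'])/2)
    if 'hand_eye' in d:
        T=np.eye(4);T[:3,:3]=R.from_quat(s['tcp_rot']).as_matrix();T[:3,3]=s['ee_pos']
        M=T@np.array(d['hand_eye']); d['R']=M[:3,:3]; d['c']=M[:3,3]
    else:
        d['R']=None; d['c']=np.array(d['xyz'],float)
        a=np.array(d['attitude'],float)
        d['R']=R.from_quat(a).as_matrix() if a.size==4 else a.reshape(3,3)
    return d
def ray(d,u,v):
    r=d['R']@np.array([(u-d['cx'])/d['f'],(v-d['cy'])/d['f'],1.]); return d['c'],r/np.linalg.norm(r)
def plane(d,u,v,z):
    c,r=ray(d,u,v); return c+r*(z-c[2])/r[2]
def proj(d,p):
    q=d['R'].T@(np.array(p,float)-d['c']); return np.array([d['cx']+d['f']*q[0]/q[2],d['cy']+d['f']*q[1]/q[2]])
def tri(a,b):
    (c1,r1),(c2,r2)=a,b
    A=np.stack([r1,-r2],1); t=np.linalg.lstsq(A,c2-c1,rcond=None)[0]
    p,q=c1+r1*t[0],c2+r2*t[1]; return (p+q)/2,np.linalg.norm(p-q)
def save(d,n): cv2.imwrite('pics/'+n,cv2.cvtColor(d if isinstance(d,np.ndarray) else d['frame'],cv2.COLOR_RGB2BGR))
E
python3 - <<'E'
from h import *
fs=[]
for n in ['scene','side','wrist']:
    d=grab(n);save(d,n+'0.png');print(n,d['c'].round(1),d['R'].round(3).tolist(),d['f'],d['cx'],d['cy']); fs.append(d['frame'])
import numpy as np
a=np.vstack(fs[:2]); save(cv2.resize(np.hstack(fs[:2]),(800,300)),'two.png')
print(bot.state(),bot.grasp_offset)
E
```

```text
pics
scene [-180.7  388.4 1005.8] [[-0.543, -0.655, 0.526], [-0.84, 0.42, -0.343], [0.003, -0.628, -0.778]] 415.43702592306045 247.05889151694765 193.1678892215109
side [ 368.1 -917.7  647.7] [[0.994, -0.069, 0.08], [-0.104, -0.534, 0.839], [-0.015, -0.843, -0.538]] 385.9857831951757 257.1257169409659 189.7683901828588
wrist [152.2 636.5 373. ] [[0.338, 0.902, 0.267], [0.941, -0.324, -0.098], [-0.002, 0.284, -0.959]] 317.6642440569615 257.8354172086171 193.38051777718138
{'clock': 0.15, 'q': array([-1.32504976,  0.39905638,  0.04504132,  1.53756623, -0.01869164,
        1.20689294, -0.05072698]), 'dq': array([-0.00034871, -0.00164748,  0.00012312, -0.00396931, -0.00219236,
        0.00030077,  0.0006005 ]), 'effort': array([ 2.66107832e-03, -4.75562131e+01,  1.36717357e+00, -2.54512346e+01,
        1.18344440e-02,  6.47983368e-03,  1.00157860e-05]), 'ee_pos': array([219.55816603, 611.5722576 , 403.89063067]), 'tcp_rot': array([ 1.71478181e-01,  9.85187632e-01, -7.47366973e-04, -7.20581145e-05]), 'wrist_force': array([ 0.53910322, -0.16936083, -0.32474647]), 'wrist_torque': array([ 0.01216773,  0.01391428, -0.01448695]), 'grip_force': 0.0, 'width': 85.35278988104835} 154.70000000000002
```

View pics/scene0.png

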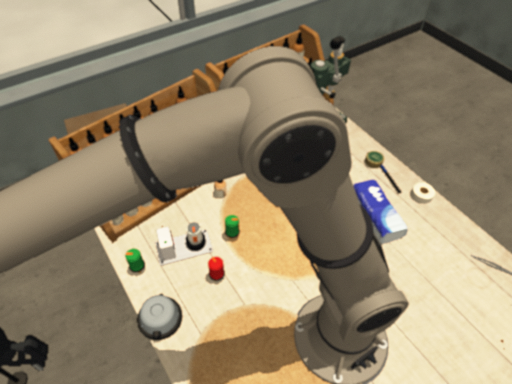

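View pics/side0.png

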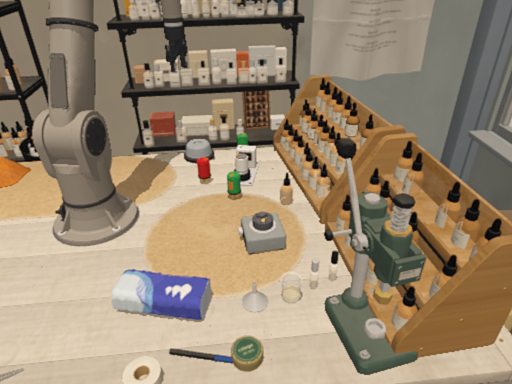

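The scene view shows the reader block at (165,243), with the cartridge in its cradle at (195,235). The green look-alikes are at (232,226) and (134,260), and the red one is at (216,268). The side view shows the drive at (263,232), with its collar at about (263,219), and the reader at (245,160). The beaker, funnel and atomisers are in front of the drive. The cartridge at scene (195,235) fits the description because it is white and stands in the cradle beside the white block. I'll confirm this in an enlarged crop.

Run:
```python
from h import *
s=cv2.imread('pics/scene0.png')[...,::-1];w=cv2.imread('pics/side0.png')[...,::-1];k=cv2.imread('pics/wrist0.png')[...,::-1]
A=cv2.resize(s[205:280,120:245],(400,240),interpolation=3);B=cv2.resize(w[135:255,200:300],(400,480),interpolation=3)[:240*2]
C=cv2.resize(k,(400,300))
im=np.zeros((540,800,3),np.uint8);im[:240,:400]=A;im[:480,400:]=B;im[240:540,:400]=C
save(im,'crop1.png')
d1=grab('scene');d2=grab('side')
print('cart top',plane(d1,195,228,86)); print('block top',plane(d1,165,232,76))
print('drive collar',plane(d2,263,219,74)); p=plane(d2,263,219,74);print(proj(d1,p))
print('drop',plane(d2,286,205,0),'beaker',plane(d2,291,299,0),'funnel',plane(d2,255,305,0),'at',plane(d2,314,287,0),plane(d2,333,278,0))
```

```text
cart top [416.32449224 164.36111384  86.        ]
block top [454.7883122  235.47658729  76.        ]
drive collar [ 453.77912156 -158.38832901   74.        ]
[284.4145745  173.21441639]
drop [539.69113646  -1.1468205    0.        ] beaker [ 491.18399314 -352.54448775    0.        ] funnel [ 412.41062057 -359.74455698    0.        ] at [ 548.15246688 -324.60855277    0.        ] [ 597.41712573 -302.86637545    0.        ]
```

View pics/crop1.png

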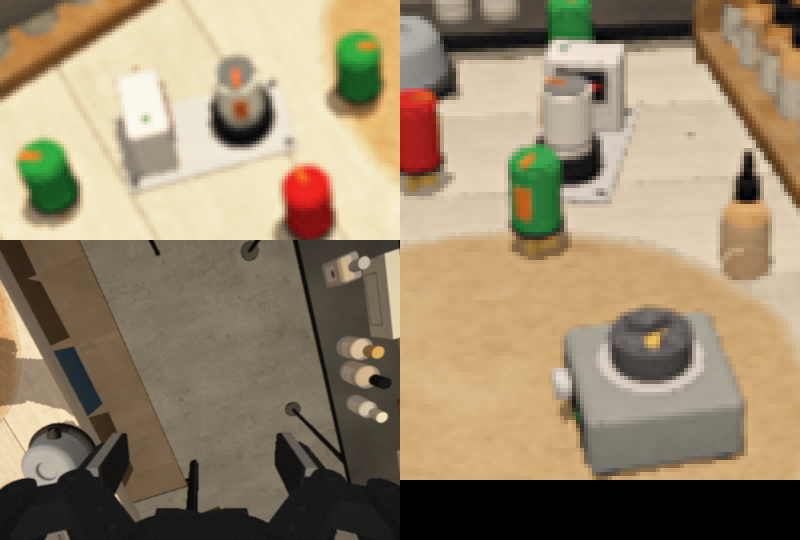

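The crop confirms it: the white cartridge stands in the black cradle by the white block, and its orange mark faces the scene camera. The drive is clear as well. I'll move the wrist over the cartridge.

```bash
python3 -m jog '[[1,-40,-42,0,0],[1,-42,-44,0,0],[1,-42,-44,0,0],[1,-42,-44,0,0],[1,-42,-44,0,0],[1,-42,-44,0,0],[1,-42,-44,0,0],[1,-42,-44,0,0]]'; python3 -m jog '[[1,0,0,15,0.14],[1,0,0,15,0.14],[1,0,0,15,0.14],[1,0,0,15,0.14],[1,0,0,15,0.14],[1,0,0,10,0.14],[1,0,0,0,0]]'
python3 - <<'E'
from h import *
d=grab('wrist');save(d,'w1.png');s=grab('scene');save(s,'s1.png')
np.savez('w1.npz',**{k:d[k] for k in('frame','R','c','f','cx','cy')})
for n,u,v in(('greenA',232,217),('red',216,259),('greenB',134,252)): print(n,plane(s,u,v,80))
print(bot.state()['q'].round(2))
E
```

```text
clock: 1.25
ee_pos: [416.2, 167.5, 405.0]
tcp_rot: [0.171, 0.985, 0.001, 0.0]
wrist_force: [2.0, 0.7, -0.1]
width: 85.4
grip_force: 0.0
clock: 2.12
ee_pos: [415.4, 169.4, 319.2]
tcp_rot: [0.558, 0.83, -0.001, -0.0]
wrist_force: [0.5, 0.4, 1.1]
width: 85.5
grip_force: 0.0
greenA [397.47899028  60.48192484  80.        ]
red [307.79285235 163.19799716  80.        ]
greenB [439.38974819 329.94053453  80.        ]
[-0.85  0.14  0.4   2.1  -0.07  0.91 -0.02]
```

View pics/w1.png

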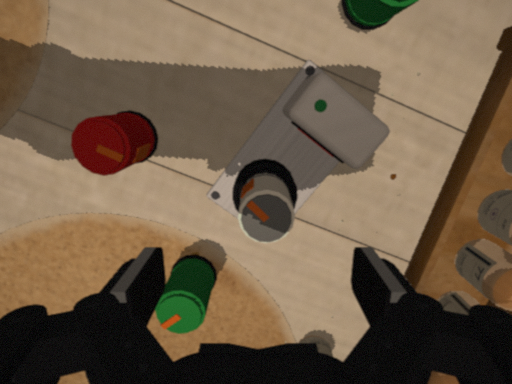

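The wrist view shows the white cartridge's cap at about (267,216), with its orange line pointing up and left to (250,204). The black cradle ring is around (265,187), and the block's window edge runs from (291,123) to (357,166). Next I'll compute the poses.

Run:
```python
from h import *
d=dict(np.load('w1.npz'));f=d['frame'];hsv=cv2.cvtColor(f,cv2.COLOR_RGB2HSV)
m=((hsv[...,0]<16)&(hsv[...,1]>150)&(hsv[...,2]>90)).astype(np.uint8);m[:,:225]=0;m[:150]=0;m[250:]=0;m[:,310:]=0
n,l,st,ce=cv2.connectedComponentsWithStats(m)
for i in range(1,n):
    if st[i,4]<15: continue
    vx=cv2.fitLine(np.argwhere(l==i)[:,::-1].astype(np.float32),2,0,.01,.01).ravel()
    c=ce[i];e=np.array(vx[:2]);a,b=plane(d,*(c-8*e),86),plane(d,*(c+8*e),86);dd=b-a
    print('orange',st[i],c.round(1),'line angle',np.degrees(np.arctan2(dd[1],dd[0])),plane(d,*c,86).round(1))
k=(f.max(2)<38).astype(np.uint8);k[:140]=0;k[235:]=0;k[:,:220]=0;k[:,310:]=0
k=cv2.morphologyEx(k,cv2.MORPH_OPEN,np.ones((3,3)));n,l,st,ce=cv2.connectedComponentsWithStats(k)
i=1+st[1:,4].argmax();print('ring',st[i]);x,y,w,h,_=st[i]
for u in(x,x+w-1):print(plane(d,u,y+h*0.55,31).round(1))
print('ring top',plane(d,x+w/2,y,31).round(1))
print('cap c',plane(d,267,216,86).round(1))
P=[plane(d,*q,76) for q in((291,123),(357,166),(388,130),(318,72))];print(np.round(P,1))
for a,b in((0,1),(3,2)):
    e=P[b]-P[a];print(np.linalg.norm(e),np.degrees(np.arctan2(e[1],e[0]))+90)
save(cv2.resize(f[60:250,200:400],(800,760)[0:1]+(760,),interpolation=3)[:600],'w1c.png')
```

```text
orange [247 201  22  21 171] [257.3 210.9] line angle -22.89124717973943 [415.4 169.3  86. ]
ring [ 234  160   62   47 1022]
[396.1 164.3  31. ]
[443.5 183.7  31. ]
ring top [411.8 194.4  31. ]
cap c [422.9 168.5  86. ]
[[414.1 230.9  76. ]
 [467.2 221.6  76. ]
 [475.  250.9  76. ]
 [417.1 265.9  76. ]]
53.916135617866665 80.13972280842371
59.83561399198179 75.47652884339446
```

View pics/w1c.png

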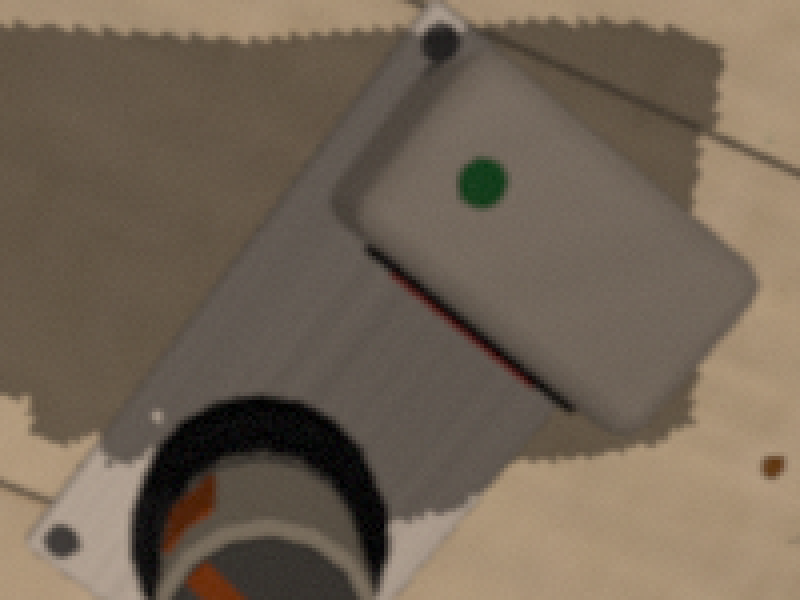

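The crop, at 4x from offset (200,60), shows plate bolts at (440,42) and (62,540). The window line runs from (368,248) to (572,408), and the orange cap line and mark lie on the left of the cartridge.

Run:
```python
from h import *
d=dict(np.load('w1.npz'))
o=lambda u,v:(200+u/4-.4,60+v/4-.4)
a=lambda p,q:np.degrees(np.arctan2(q[1]-p[1],q[0]-p[0]))
b1,b2=plane(d,*o(62,540),4),plane(d,*o(440,42),4);print('bolts',b1,b2,a(b1,b2))
w1,w2=plane(d,*o(368,248),66),plane(d,*o(572,408),66);print('win',w1,w2,a(w1,w2)+90)
e1,e2=plane(d,*o(500,50),76),plane(d,*o(750,255),76);print('back',a(e1,e2)+90)
l1,l2=plane(d,247.5,202.5,86),plane(d,268,219,86);print('line outward',a(l2,l1),l1,l2)
c=(w1+w2)/2
for t in(72,75,78):print(t,c[:2]-62*np.array([np.cos(np.radians(t)),np.sin(np.radians(t))]))
```

```text
bolts [383.54965322 142.10667231   4.        ] [419.5827511 274.4046258   4.       ] 74.76429719954449
win [415.30616202 231.61474882  66.        ] [460.02118588 219.91085641  66.        ] 75.33222306615346
back 75.86613315219171
line outward 161.71657236300695 [407.0428538  172.42145546  86.        ] [424.3298644  166.70986981  86.        ]
72 [418.5046203  166.79729861]
75 [421.61689315 165.87540139]
78 [424.77314912 165.11765137]
```

```bash
python3 -m jog '[[1,-2,3,15,0],[1,-2,3,15,0],[1,0,0,10,0],[1,0,0,0,0]]'
python3 - <<'E'
from h import *
d=grab('wrist');save(d,'w2.png');s=bot.state();print(s['ee_pos'],s['tcp_rot'])
np.savez('w2.npz',**{k:d[k] for k in('frame','R','c','f','cx','cy')})
for p in((422,167,86),(422,167,31),(407,172.4,86)):print(proj(d,p))
E
```

```text
clock: 2.72
ee_pos: [422.4, 167.8, 278.5]
tcp_rot: [0.558, 0.83, -0.001, -0.0]
wrist_force: [0.1, 0.7, -0.2]
width: 85.5
grip_force: 0.0
[422.67202836 167.93547309 279.13655808] [ 5.58339158e-01  8.29612536e-01 -6.13482404e-04 -2.22275780e-04]
[256.1776733  236.63063946]
[256.78154941 204.86520466]
[234.33963469 218.62192538]
```

View pics/w2.png

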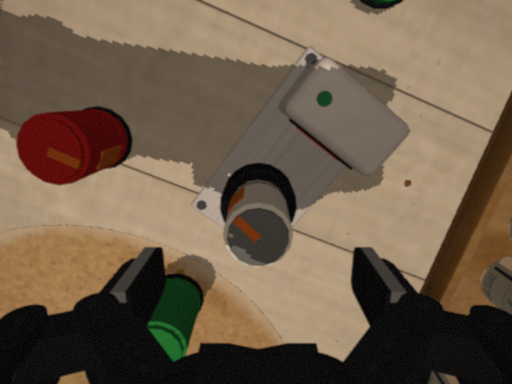

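The second view shows the cap centre at about (258.5,236), the ring spanning columns 221–296, and the cap line running from (260,240) to (234,218). That agrees with the axis at about (423,167.5). I'll check the height by triangulation, then descend.

```bash
python3 - <<'E'
from h import *
a=dict(np.load('w1.npz'));b=dict(np.load('w2.npz'))
print(tri(ray(a,267,216.5),ray(b,258.5,236)), tri(ray(a,247.5,202.5),ray(b,234.5,218.5)))
print(tri(ray(a,320.5,105.5),ray(b,324.5,99)),'led z~76')
E
python3 -m jog '[[1,0,0,15,0],[1,0,0,15,0],[1,0,0,15,0],[1,0,0,10,0],[1,0,0,5,0],[1,0,0,0,0]]'
```

```text
(array([422.39839168, 169.38288311,  89.7043362 ]), np.float64(0.0509749736612269)) (array([407.13420022, 172.08565994,  84.93896708]), np.float64(0.010071412179673143))
(array([428.46733667, 248.48714795,  69.61356138]), np.float64(0.14297883529943603)) led z~76
clock: 3.52
ee_pos: [422.8, 168.0, 219.4]
tcp_rot: [0.558, 0.83, -0.0, -0.0]
wrist_force: [0.4, 0.2, -0.7]
width: 85.2
grip_force: 0.0
```

The cap height triangulates to about 85–90 mm, against 86 expected, so it's fine. I'll grip, then turn clockwise about 1.49 rad.

```bash
python3 -m jog '[[-1,0,0,0,0],[-1,0,0,0,0],[-1,0,0,0,0],[-1,0,0,0,0],[-1,0,0,0,0],[-1,0,0,0,0]]' 40
```

```text
clock: 4.28
ee_pos: [422.9, 168.1, 220.2]
tcp_rot: [0.558, 0.83, 0.0, -0.0]
wrist_force: [-1.5, -0.2, 5.6]
width: 39.1
grip_force: 40.0
```

```bash
python3 -m jog '[[-1,0,0,0,0.15],[-1,0,0,0,0.185],[-1,0,0,0,0.185],[-1,0,0,0,0.185],[-1,0,0,0,0.185],[-1,0,0,0,0.185],[-1,0,0,0,0.185],[-1,0,0,0,0.185]]'; python3 -m jog '[[-1,0,0,0,0.04],[-1,0,0,0,0],[-1,0,0,0,0]]'
python3 - <<'E'
from h import *
s=bot.state();q=s['tcp_rot'];m=R.from_quat(q).as_matrix();print(s['q'].round(2),np.degrees(np.arctan2(m[1,1],m[0,1])),s['wrist_torque'])
a=grab('scene');b=grab('side');w=grab('wrist');save(w,'w3.png')
im=np.hstack([cv2.resize(a['frame'][195:285,110:250],(400,257),interpolation=3),cv2.resize(b['frame'][130:220,200:340],(400,257),interpolation=3)])
im=np.vstack([im,np.hstack([cv2.resize(w['frame'],(400,300)),np.zeros((300,400,3),np.uint8)])]);save(im,'c3.png')
E
```

```text
clock: 5.28
ee_pos: [423.4, 168.1, 220.2]
tcp_rot: [0.968, 0.25, 0.001, -0.0]
wrist_force: [-0.5, -0.9, 3.5]
width: 39.3
grip_force: 40.1
clock: 5.65
ee_pos: [423.4, 168.2, 220.2]
tcp_rot: [0.972, 0.234, 0.001, -0.0]
wrist_force: [-0.1, -1.1, 4.2]
width: 39.0
grip_force: 40.2
[-1.08  0.39  0.72  2.18 -0.4   0.7  -1.19] -62.95175694447593 [-0.18608478  0.01191709 -0.12763546]
```

View pics/c3.png

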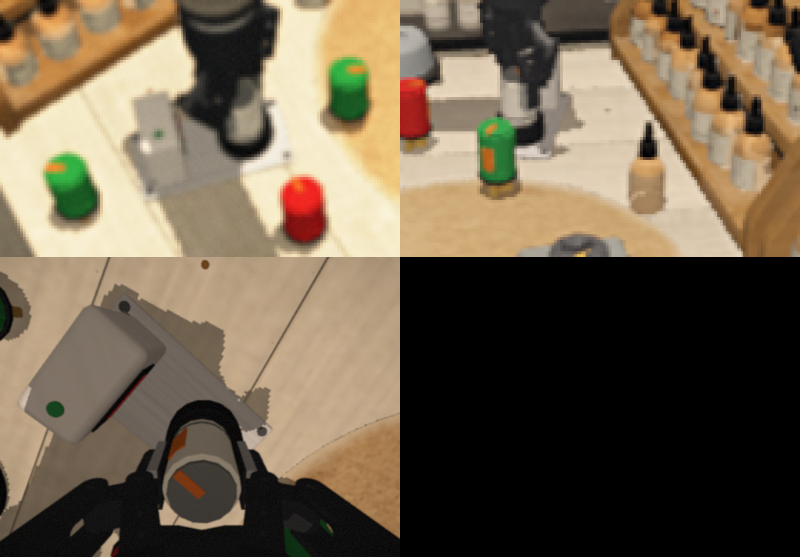

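The wrist panel shows the cap line and mark pointing at the window. I'll measure the remaining angle from this view.

```bash
cat > cap.py <<'E'
from h import *
def capline(d,z,box):
    hsv=cv2.cvtColor(d['frame'],cv2.COLOR_RGB2HSV);m=((hsv[...,0]<16)&(hsv[...,1]>140)&(hsv[...,2]>80)).astype(np.uint8)
    x0,y0,x1,y1=box;k=np.zeros_like(m);k[y0:y1,x0:x1]=m[y0:y1,x0:x1]
    n,l,st,ce=cv2.connectedComponentsWithStats(k);out=[]
    for i in range(1,n):
        if st[i,4]<40: continue
        pts=np.array([plane(d,u,v,z)[:2] for v,u in np.argwhere(l==i)],np.float32)
        r=cv2.minAreaRect(pts);vx=cv2.fitLine(pts,2,0,.01,.01).ravel()
        out.append((st[i].tolist(),pts.mean(0),np.degrees(np.arctan2(vx[1],vx[0])),r))
    return out
E
python3 - <<'E'
from cap import *
d=grab('wrist')
for o in capline(d,86,(200,210,300,330)):print(o)
s=384/300*1.0;k=512/400
a=lambda p,q:np.degrees(np.arctan2(q[1]-p[1],q[0]-p[0]))
b1,b2=plane(d,263*k,(432-257)*k,4),plane(d,124*k,(307-257)*k,4);print(b1,b2,a(b1,b2))
w1,w2=plane(d,94*k,(431-257)*k,66),plane(d,152*k,(369-257)*k,66);print(w1,w2,a(w1,w2)+90)
E
```

```text
([215, 219, 25, 41, 405], array([441.80334, 189.62468], dtype=float32), np.float32(-2.410149), ((441.0570983886719, 189.82403564453125), (5.6753644943237305, 16.63327407836914), 73.29916381835938))
([221, 272, 42, 38, 606], array([424.8234 , 175.90361], dtype=float32), np.float32(71.26647), ((424.72186279296875, 175.76890563964844), (17.57696533203125, 5.60840368270874), 71.06680297851562))
[444.43329786 123.53900773   4.        ] [480.71467105 257.99973617   4.        ] 74.89956933321733
[418.7041879  230.28469675  66.        ] [462.97766989 216.0230169   66.        ] 72.14485350596404
```

The cap line is at 71.3° and the reader at about 74.8°. I'll trim by 0.05 rad, hold for over a second, then lift.

```bash
python3 -m jog '[[-1,0,0,0,-0.05],[-1,0,0,0,0],[-1,0,0,0,0],[-1,0,0,0,0],[-1,0,0,0,0],[-1,0,0,0,0],[-1,0,0,0,0],[-1,0,0,0,0]]' 60; python3 -m jog '[[-1,0,0,0,0],[-1,0,0,-10,0],[-1,0,0,-20,0],[-1,0,0,-40,0],[-1,0,0,-50,0],[-1,0,0,-30,0],[-1,0,0,0,0]]'
python3 - <<'E'
from cap import *
d=grab('wrist');s=bot.state();m=R.from_quat(s['tcp_rot']).as_matrix();print(s['ee_pos'],m.round(3).tolist(),s['q'].round(2))
for o in capline(d,86+s['ee_pos'][2]-220.2,(200,210,300,330)):print(o)
# drive, side view
e=grab('side');im=e['frame'][200:260,225:300];save(cv2.resize(im,(800,640),interpolation=3)[:600],'drv.png')
E
```

```text
clock: 6.85
ee_pos: [423.5, 168.3, 220.3]
tcp_rot: [0.966, 0.258, 0.001, -0.0]
wrist_force: [-0.2, -0.3, 6.0]
width: 38.3
grip_force: 59.5
clock: 7.72
ee_pos: [423.4, 168.1, 371.7]
tcp_rot: [0.966, 0.258, 0.002, -0.002]
wrist_force: [0.1, 0.1, -2.1]
width: 38.8
grip_force: 60.6
[422.56304125 168.02153456 370.08649436] [[0.867, 0.499, 0.0], [0.499, -0.867, 0.002], [0.001, -0.001, -1.0]] [-1.28  0.11  0.87  2.04 -0.1   1.03 -1.41]
([215, 219, 25, 40, 381], array([440.28992, 190.60501], dtype=float32), np.float32(0.42994002), ((439.7908020019531, 190.225341796875), (17.124008178710938, 5.485592842102051), 11.989290237426758))
([221, 273, 42, 36, 583], array([423.63165, 175.85097], dtype=float32), np.float32(74.583336), ((423.58843994140625, 175.73251342773438), (17.66232681274414, 5.454311370849609), 74.50989532470703))
```

```bash
python3 -m jog '[[-1,-15,22,0,0],[-1,-27,40,0,0],[-1,-27,40,0,0],[-1,-27,40,0,0],[-1,-27,40,0,0],[-1,-27,40,0,0],[-1,-27,40,0,0],[-1,-22,34,0,0]]';python3 -m jog '[[-1,0,0,0,0],[-1,0,0,0,0],[-1,0,0,0,0]]'
python3 - <<'E'
from h import *
d=grab('wrist');save(d,'w4.png');s=bot.state();print(s['q'].round(2))
np.savez('w4.npz',**{k:d[k] for k in('frame','R','c','f','cx','cy')})
print(proj(d,(454,-158,74)))
E
```

```text
clock: 8.82
ee_pos: [395.7, -190.1, 368.8]
tcp_rot: [0.966, 0.257, -0.0, -0.001]
wrist_force: [0.5, 0.6, -0.7]
width: 38.6
grip_force: 60.7
clock: 9.2
ee_pos: [397.7, -186.7, 369.2]
tcp_rot: [0.966, 0.259, -0.0, -0.001]
wrist_force: [0.2, -0.1, -1.3]
width: 38.5
grip_force: 61.0
[-0.85  0.14  1.3   2.08 -0.16  1.03 -0.52]
[262.57504418 112.01578293]
```

View pics/w4.png

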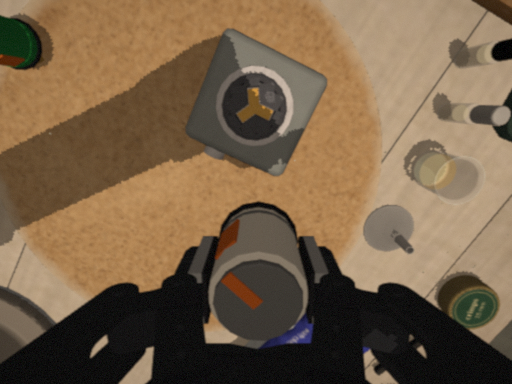

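The drive is clear: the collar centre is at about (257,104) and the brass arms point up, lower left and lower right. The knob is at (212,153), and the housing corners are (232,30), (327,80), (279,173) and (188,128). I'll compute the pose from these.

```bash
cat > drv.py <<'E'
from cap import *
def drive(d,c0,r=22):
    f=d['frame'];hsv=cv2.cvtColor(f,cv2.COLOR_RGB2HSV);yy,xx=np.mgrid[:384,:512];near=np.hypot(xx-c0[0],yy-c0[1])<r
    m=((hsv[...,0]>12)&(hsv[...,0]<32)&(hsv[...,1]>120)&(hsv[...,2]>60)&near)
    pts=np.array([plane(d,u,v,66)[:2] for v,u in np.argwhere(m)]);c=pts.mean(0)
    for _ in range(10):   # centre from 3-fold arm balance
        e=pts-c;th=np.arctan2(e[:,1],e[:,0]);rr=np.hypot(*e.T);far=rr>5
        ph=np.angle((rr[far]*np.exp(3j*th[far])).sum())/3
        k=np.round((th-ph)/(2*np.pi/3))
        res=[]
        A=[];B=[]
        for j in range(3):
            a=ph+j*2*np.pi/3;sel=far&(np.abs(np.angle(np.exp(1j*(th-a))))<.6)
            n=np.array([-np.sin(a),np.cos(a)]);A.append(n);B.append(n@pts[sel].mean(0));res.append((np.degrees(a)%360,int(sel.sum()),rr[sel].max()))
        c=np.linalg.lstsq(np.array(A),np.array(B),rcond=None)[0]
    return m.sum(),c,np.degrees(ph),res
E
python3 - <<'E'
from drv import *
d=dict(np.load('w4.npz'))
print(drive(d,(257,104)))
P=np.array([plane(d,*q,50)[:2] for q in((230.5,29),(327.5,80),(279.5,174),(187.5,129))])
for i in range(4):
    e=P[(i+1)%4]-P[i];print(np.linalg.norm(e),np.degrees(np.arctan2(e[1],e[0])))
print(P.mean(0),'knob',plane(d,212,153,30))
f=d['frame'];k=(f.max(2)<75).astype(np.uint8);yy,xx=np.mgrid[:384,:512]
k[np.hypot(xx-257,yy-104)>42]=0;n,l,st,ce=cv2.connectedComponentsWithStats(k);i=1+st[1:,4].argmax();print(st[i])
cn=max(cv2.findContours((l==i).astype(np.uint8),0,1)[0],key=len);e=cv2.fitEllipse(cv2.convexHull(cn));print(e,plane(d,*e[0],74),plane(d,*e[0],66),e[1][1]/d['f']*(d['c'][2]-74))
s=bot.state();z=86+s['ee_pos'][2]-220.2
for o in capline(d,z,(200,210,300,330)):print(o)
E
```

```text
(np.int64(540), array([ 453.64162647, -150.27792761]), np.float64(34.72442689559773), [(np.float64(34.72442689559773), 140, np.float64(15.292341653921227)), (np.float64(154.72442689559773), 121, np.float64(14.884899945496832)), (np.float64(274.7244268955977), 131, np.float64(15.298028464603455))])
91.10574752582922 -85.71472167540985
91.44209408305629 -175.60612548396105
92.6625551604222 93.59839187126593
90.34157015902248 3.412039298633642
[ 455.37482597 -151.16826635] knob [ 394.66400637 -136.09710215   30.        ]
[ 222   74   64   66 2130]
((253.41262817382812, 106.5575180053711), (63.04233932495117, 66.64849090576172), 173.25753784179688) [ 453.99425841 -149.48616947   74.        ] [ 453.78513992 -149.47115097   66.        ] 55.48270546610245
([215, 219, 24, 41, 401], array([ 414.72073, -164.22014], dtype=float32), np.float32(0.5223401), ((414.05047607421875, -164.6061553955078), (17.2435359954834, 5.391826629638672), 9.279561996459961))
([221, 272, 42, 37, 602], array([ 398.53308, -178.76897], dtype=float32), np.float32(74.22573), ((398.4807434082031, -178.90768432617188), (17.517610549926758, 5.5649590492248535), 73.8863296508789))
```

The slots are at about 34.4°, 154.4° and 274.4°. The housing edges and the knob give the same +x, about 274°. The cartridge is at 74.3°, so I'll turn it 0.70 rad clockwise, descend and take a second look.

```bash
python3 -m jog '[[-1,0,0,0,0.17],[-1,0,0,0,0.18],[-1,0,0,15,0.18],[-1,0,0,20,0.17],[-1,0,0,15,0],[-1,0,0,0,0],[-1,0,0,0,0]]'
python3 - <<'E'
from drv import *
d=grab('wrist');save(d,'w5.png');s=bot.state();print(s['q'].round(2),s['ee_pos'])
np.savez('w5.npz',**{k:d[k] for k in('frame','R','c','f','cx','cy')})
p=proj(d,(453.8,-150,66));print(p,drive(d,p,32))
for o in capline(d,86+s['ee_pos'][2]-220.2,(200,210,300,330)):print(o)
m=R.from_quat(s['tcp_rot']).as_matrix();print(m.round(3).tolist())
E
```

```text
clock: 10.12
ee_pos: [398.2, -187.5, 320.2]
tcp_rot: [0.996, -0.088, 0.001, -0.0]
wrist_force: [-0.4, -0.8, -2.1]
width: 38.4
grip_force: 61.0
[-0.76  0.34  1.31  2.13 -0.41  0.96 -0.97] [ 398.27890351 -187.59663897  320.33130333]
[191.94030944 136.71818877] (np.int64(768), array([ 453.60581062, -149.61931273]), np.float64(35.64508687830357), [(np.float64(35.64508687830357), 179, np.float64(15.494800214368802)), (np.float64(155.64508687830354), 173, np.float64(15.259588283887412)), (np.float64(275.6450868783036), 211, np.float64(16.15013554379921))])
([215, 219, 25, 41, 410], array([ 425.75058, -180.85349], dtype=float32), np.float32(-39.917336), ((425.2185363769531, -180.26101684570312), (5.660618305206299, 16.611915588378906), 36.13111114501953))
([221, 272, 42, 37, 604], array([ 403.98947, -181.54373], dtype=float32), np.float32(34.21562), ((403.83184814453125, -181.6202850341797), (17.552492141723633, 5.516074180603027), 34.144195556640625))
[[0.984, -0.176, 0.002], [-0.176, -0.984, 0.0], [0.001, -0.001, -1.0]]
```

View pics/w5.png

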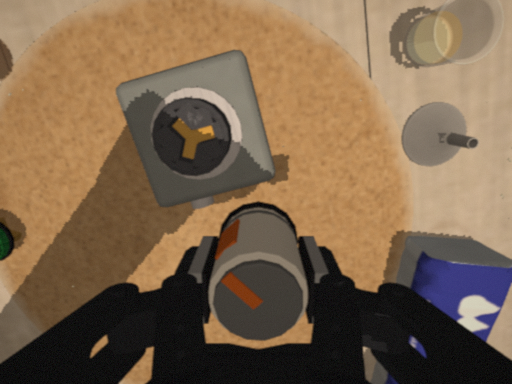

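The second look agrees: the socket is at (453.6,-150), the slots at about 35° and the cartridge at 34.2°. Next I'll check where the cartridge axis sits in the hand.

Run:
```python
from h import *
d=dict(np.load('w5.npz'));f=d['frame'];ee=np.array([398.28,-187.6,320.33]);m=np.array([[.984,-.176],[-.176,-.984]])
g=cv2.GaussianBlur(f,(3,3),0).max(2)
print(g[290,200:320:3],g[230:350:3,275])
# cap grey: flood from cap interior
h=f.copy();msk=np.zeros((386,514),np.uint8);cv2.floodFill(h,msk,(275,310),(255,0,0),(9,9,9),(9,9,9),4|cv2.FLOODFILL_FIXED_RANGE|cv2.FLOODFILL_MASK_ONLY|(1<<8))
k=msk[1:-1,1:-1];print(k.sum());cn=max(cv2.findContours(k,0,1)[0],key=len);e=cv2.fitEllipse(cv2.convexHull(cn));print(e,cv2.boundingRect(cn))
for z in(184,186,188):
    p=plane(d,*e[0],z);print(z,p,m.T@(p-ee)[:2],'dia',e[1][1]/d['f']*(d['c'][2]-z))
```

```text
[ 15  21  19 111 138  79  64  64  65  66  89 122 127 127 127 127 123  90
  66  65  65  64  65  65  66  65  64  65  65  63  64  64  64  62  97 137
  55  20  16  14] [105 105 105 105 105 104 105 105 118 141 140  78  58  66  65  66  65  66
  65  65  65  65  64  64  64  64  65  63  63  64  63  65  64  63  63  69
 167 184 160  26]
4609
((258.0421447753906, 300.7083740234375), (76.45317077636719, 88.73802947998047), 89.36796569824219) (214, 262, 88, 78)
184 [ 397.03511315 -186.58467496  184.        ] [-1.40366587 -0.77997975] dia 29.48840090414574
186 [ 398.41982468 -186.83174813  186.        ] [ 0.00237515 -0.78056898] dia 28.929710203885065
188 [ 399.8045362 -187.0788213  188.       ] [ 1.40841617 -0.78115821] dia 28.371019503624392
```

```bash
python3 -m jog '[[-1,15,-14,0,-0.01],[-1,20,-19,0,0],[-1,13.8,-13,0,0],[-1,0,0,15,0],[-1,0,0,11,0],[-1,0,0,0,0],[-1,0,0,0,0]]'
python3 - <<'E'
from h import *
s=bot.state();print(s['q'].round(2),s['ee_pos'],R.from_quat(s['tcp_rot']).as_matrix().round(4).tolist())
a=grab('side');b=grab('scene');w=grab('wrist')
im=np.hstack([cv2.resize(a['frame'][170:260,210:310],(400,360),interpolation=3),cv2.resize(w['frame'],(400,300))[:, :].copy() if 0 else cv2.resize(w['frame'][180:340,160:360],(400,320),interpolation=3).repeat(1,0) if 0 else cv2.resize(w['frame'][160:340,160:360],(400,360),interpolation=3)])
save(im,'c6.png')
E
```

```text
clock: 11.05
ee_pos: [453.3, -151.4, 293.7]
tcp_rot: [0.996, -0.085, -0.0, -0.0]
wrist_force: [0.8, -1.0, -1.8]
width: 38.8
grip_force: 60.9
[-0.7   0.46  1.17  2.08 -0.52  0.94 -0.99] [ 453.25487077 -151.36042621  293.65285271] [[0.9856, -0.1689, -0.0001], [-0.1689, -0.9856, 0.0001], [-0.0001, -0.0001, -1.0]]
```

View pics/c6.png

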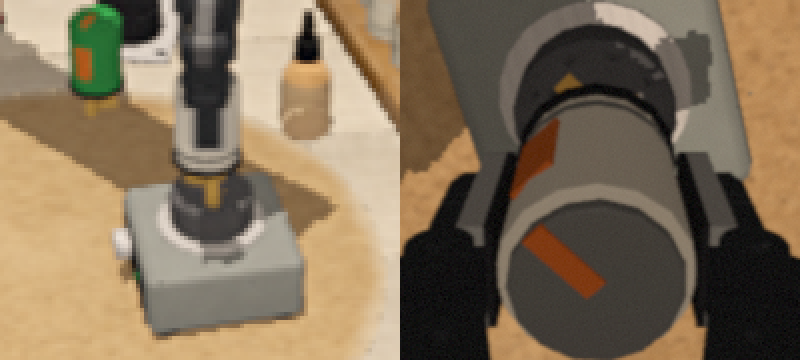

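The pictures show the cartridge centred over the collar in both views: nose and collar at column 212 in the side crop, and 597 against 598 in the wrist crop. I'll lower it gently.

```bash
python3 -m jog '[[-1,1,-0.5,3,0],[-1,0,0,3,0],[-1,0,0,2,0],[-1,0,0,2,0],[-1,0,0,0,0]]'; python3 -m jog '[[-1,0,0,2,0],[-1,0,0,2,0],[-1,0,0,0,0],[-1,0,0,0,0]]' 80
```

```text
clock: 11.82
ee_pos: [454.8, -150.4, 283.5]
tcp_rot: [0.996, -0.084, -0.0, -0.0]
wrist_force: [-0.0, 0.4, -2.1]
width: 38.6
grip_force: 60.9
clock: 12.32
ee_pos: [454.9, -150.5, 279.9]
tcp_rot: [0.996, -0.084, 0.0, -0.0]
wrist_force: [-0.8, 0.2, 1.3]
width: 38.0
grip_force: 80.4
```

The splines entered freely, and plunger contact came at the expected height with about 3 N. I'll push it home.

```bash
python3 -m jog '[[-1,0,0,3,0],[-1,0,0,3,0],[-1,0,0,3,0],[-1,0,0,0,0],[-1,0,0,0,0]]'; python3 -m jog '[[-1,0,0,1.5,0],[-1,0,0,1.5,0],[-1,0,0,0,0],[-1,0,0,0,0]]'
```

```text
clock: 12.95
ee_pos: [455.0, -150.4, 270.8]
tcp_rot: [0.996, -0.084, 0.0, -0.0]
wrist_force: [-0.6, 1.1, 4.0]
width: 38.1
grip_force: 80.7
clock: 13.45
ee_pos: [455.0, -150.6, 268.4]
tcp_rot: [0.996, -0.084, 0.0, -0.001]
wrist_force: [-2.2, 2.3, 11.7]
width: 38.3
grip_force: 82.7
```

The force has risen steeply at the expected height, so the shoulder is on the rim. I'll press slightly more, hold and check visually.

```bash
python3 -m jog '[[-1,0,0,0.6,0],[-1,0,0,0,0],[-1,0,0,0,0],[-1,0,0,0,0],[-1,0,0,0,0]]'
python3 - <<'E'
from h import *
a=grab('side');w=grab('wrist')
save(np.hstack([cv2.resize(a['frame'][170:260,210:310],(400,360),interpolation=3),cv2.resize(w['frame'][160:340,160:360],(400,360),interpolation=3)]),'c7.png')
s=bot.state();print(s['wrist_force'],s['wrist_torque'],s['q'].round(2))
E
```

```text
clock: 14.08
ee_pos: [455.0, -150.8, 268.4]
tcp_rot: [0.996, -0.084, -0.0, -0.001]
wrist_force: [-5.3, 3.3, 18.8]
width: 37.9
grip_force: 83.0
[-3.74393346  3.31235412 17.37116001] [0.59500212 1.0392884  0.05005733] [-0.65  0.49  1.11  2.1  -0.57  0.9  -0.95]
```

View pics/c7.png

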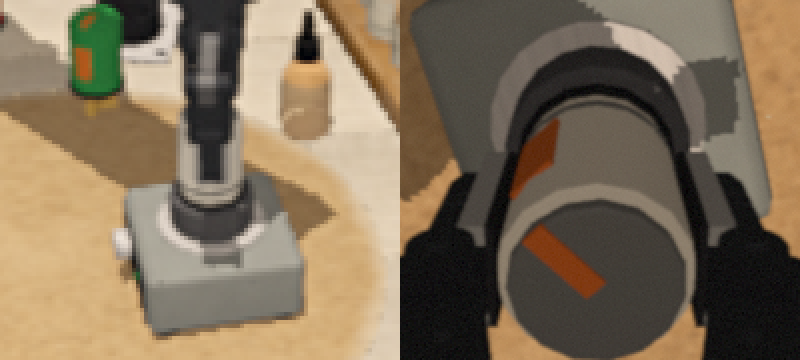

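The cartridge shoulder sits flat on the collar rim with no brass showing, upright and centred, and the press is about 17–19 N. I'm handing it in.

```bash
python3 -c "
from plant import sign_off
print(sign_off())"
```

```text
the job is handed in; nothing more can be done
None
```

I turned the cartridge to face the reader (within about 0.02 rad) and held it there for over a second. It is now meshed and pressed home upright in the drive, still gripped at about 83 N, and the job was handed in at about 14 s; the sign-off returned no verdict.

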